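# Shut the till, ring for the barista and point out the empty espresso cup

### The arm

A 6-joint arm with a two-finger parallel gripper is mounted at the origin on a cart in front of the work surface, level with it; the furniture and walls round the work are solid. World frame = base frame: x ahead of the robot, y to its left, z up, the work surface at z = 0. Lengths are in m, angles in rad, forces in N, time in s.
With the tool pointing down it reaches from about 0.35 to 0.975 m from the base axis. Payload 4.9 kg.
Tool frame: the origin (TCP) lies between the finger pads, 19 mm behind the fingertips; this is the grasp point; z points along the fingers, y is the line along which they close (so a half turn about z gives the same grasp; the last joint's range is limited). The gripper opens to 85 mm and grips with 20 to 120 N. Pads are 22 mm wide; open, the fingers measure 114 mm over their backs; the gripper's body (76 mm by 85 mm) begins 54 mm behind the grasp point. The pads swing forward as they close: fully open they stand 13 mm farther back than shut.
Start: joints at [-1.284, 0.053, 1.613, -0, 1.476, -0.119], TCP at [0.247, -0.574, 0.25] pointing down, gripper open.
Joint ranges: [-3.01, 3.01], [-1.01, 2.22], [0.06, 2.58], [-1.02, 4.17], [0.09, 2.62], [-3.14, 3.14]. Speed limits (rad/s): [2.57, 2.57, 3.14, 3.14, 3.14, 3.14].

### API

Orientations are given as a rotation vector (axis times angle).
In Python, from station import get_obs, get_image, calibration, finish_job gives the robot as it stands. The module is installed in compiled form; this text tells all that it offers.
- The arm moves only by the tool arm_command, never from a script. Its argument "plan" is a list that holds one entry, the list of rows, each a list of 6 numbers: the shift along the tool's x, y, z in cm, then the turn, a rotation vector about the tool's x, y, z in rad. A call has 1 to 12 rows; each row is the pose to reach, as a shift and turn from the pose commanded when the call began, along the tool's axes at that moment; what a row does not reach only later rows make up. A row lasts 1/12 s, in which the tool goes at most 41.7 mm and 7.16 degrees, less where a joint would pass 70% of its speed; a pose out of reach is approached as far as the arm can. A call with a gripper value outside its range is refused whole. "gripper" is the closure, from -1 (fully open) to 1 (shut), set as the call begins (left out, the last holds). The fingers move at their own pace and stop on an object; "force" is the grip in N (left out, the last holds). Time passes only in rows, so rows that repeat a pose let the fingers close. It gives the time, the measured TCP pose, the force, the opening and the grip force at its end, in the units of the state.
- get_obs(): the state, without advancing time (a new reading comes with each control period).
- get_image(name): name is "scene" or "top"; returns (picture, depth): 420x560x3 uint8, blue, green, red; 420x560 float32, m along the optical axis (not along the pixel's ray), 0 where there is no reading.
- calibration(name): a dict with "fx", "fy", "cx", "cy" (pixels), "pose" (4x4, takes a point from camera to world coordinates). Camera axes: x right, y up, looking along -z (the intrinsics and any distortion apply to the point x, -y, -z); pixel columns grow to the right and rows downward; lengths in m; the calibration is good to about 2 mm. A picture is of the moment at which its call begins. calibration takes no time and is no camera call.
- finish_job(): hands the job in; it is judged then, once.
The state is a dict: "t": time; "q": joint angles; "dq": joint speeds; "effort": joint torques, N m; "tool_pos": TCP position; "tool_rot": TCP orientation; "contact_force": force on the tool from outside, world axes, zero at the start; "wrist_torque": the same for the moment, N m; "opening": finger opening in m; "grip_force": force on a finger pad.
Only numpy, scipy, OpenCV 4.12 (cv2) and the standard library are available. Lean on these libraries where they do the work, as an engineer would, in place of code of your own. Each camera call takes 0.05 s, during which the arm holds its last target. There are 200 camera calls.

### The job

An order has just been paid for and all its drinks are poured except the espresso: push the open till drawer fully shut, so that the cash is safe before anyone is called over, and only then ring for the barista by pressing the plunger of the counter bell that stands beside the drawer. Then show what is missing: point straight down at the empty espresso cup, the smallest of the cups on the counter to the right of the drawer, with the fingertips a few centimetres above the middle of its mouth, hold still there for at least two seconds and finish still pointing. Only push, press and point: never touch the espresso cup, lift nothing, leave the bell standing in its place and do not disturb the other drinks.

Things in the scene. Friction and masses are not known exactly. Their poses are not given: they have to be found in the camera images.
- plinth_drawer (a joint): The small wooden till drawer in the front of the plinth that carries the till. Value in m: 0 is fully shut, it grows as the drawer comes out towards the robot (-x), to 0.13 at most; it starts 0.05 to 0.12 out. It slides along x only, resists with about 2 N, has no spring and stays where it is left.
- drawer_front (a point): Centre of the drawer front's outer face; moves with it. The upright face looks to -x, 154 mm wide (y), 100 mm high (40 to 140 mm over the counter). A horizontal steel bow handle, 65 mm long, 7 mm thick, stands 25 mm out, 12 mm above the centre; over it 33 mm of face are bare. Shut, the face is flush with the plinth, which rises to 200 mm.
- bell_plunger (a joint): Plunger of the counter bell, value in m: 0 up, 0.004 fully down. A spring of 2 N per mm pushes it up (8 N fully down); it counts as rung at 0.002, about 4 N.
- bell_top (a point): Top of the bell's plunger, 61 mm above the counter; a button 14 mm across pressed straight down.
- bell: Counter bell, a metal dome on a black foot, 85 mm across and 61 mm high with its plunger, 0.22 kg, loose on the counter left of the drawer (another bell, far off on the left, plays no part). Origin at the centre of its underside; z up.
- espresso_cup: The empty espresso cup: the smallest cup, a patterned white cup 60 mm across and 52 mm high with one handle at its -y side (83 mm over the handle), loose, in any one of the three front places of the order's drinks on the robot's right. Origin at the underside under the middle of cup and handle; z up.
- espresso_rim (a point): Centre of the espresso cup's mouth, at the height of its rim, 52 mm above the counter; axes as the cup's.
- white_mug: Plain white mug, 86 mm across, 118 mm over its handle (at its -y side), 92 mm high; loose; one of the front places. Origin at the underside, z up.
- round_mug: Plain stoneware mug, 80 mm across, 112 mm over its handle (at its -y side), 94 mm high; loose; one of the front places. Origin at the underside, z up.
- iced_left: Tall iced-coffee cup with a domed top, 96 mm across, 170 mm high, loose, in the back row of the order's drinks, the left one. Origin at the centre of its underside, z up.
- iced_right: The same kind of tall iced-coffee cup, the right one of the back row. Origin at the centre of its underside, z up.
There are look-alikes about, which are no part of the job. Leave any blue look-alike of the bell alone.

How it is judged:
On the way, in this order (a step that is already met when the one before it is completed fails the run):
1. the till drawer is pushed fully shut (value of joint plinth_drawer below 0.006 m), for 0.2 s.
2. the bell is rung: its plunger pressed at least 2 mm (value of joint bell_plunger above 0.002 m), for 0.02 s.
3. the fingers point straight down at the espresso cup from just above for 1.5 s (horizontal distance between the grasp point and espresso_rim below 0.025 m and z of the grasp point in the frame of espresso_rim between 0.022 and 0.085 m and value of joint bell_plunger below 0.001 m and angle between the grasp point's own z axis and vertical above 2.54 rad), for 1.5 s.
At the end, for the whole second after the job is handed in: Drawer within 8 mm of shut; plunger up; TCP within 25 mm sideways of the centre of the espresso cup's mouth and 22 to 85 mm above its rim, fingers within 0.6 rad of straight down; espresso cup upright and within 10 mm of its place, bell within 30 mm, other drinks within 15 mm (all of step 3 and value of joint plinth_drawer below 0.008 m and distance of espresso_cup from where it was at the start of the episode below 0.01 m and angle between each of espresso_cup, bell's own z axis and vertical below 0.2 rad and linear speed of espresso_cup below 0.02 m/s and distance of bell from where it was at the start of the episode below 0.03 m and not (distance of white_mug from where it was at the start of the episode above 0.015 m or angle between white_mug's own z axis and vertical above 0.3 rad) and not (distance of round_mug from where it was at the start of the episode above 0.015 m or angle between round_mug's own z axis and vertical above 0.3 rad) and not (distance of iced_left from where it was at the start of the episode above 0.015 m or angle between iced_left's own z axis and vertical above 0.3 rad) and not (distance of iced_right from where it was at the start of the episode above 0.015 m or angle between iced_right's own z axis and vertical above 0.3 rad)); the robot touches nothing.
It fails at once if the bell is rung while the drawer is still more than 12 mm open (value of joint bell_plunger above 0.002 m and value of joint plinth_drawer above 0.012 m).
It fails at once if the espresso cup is touched or moved (contact force between any of the fingers, the arm and espresso_cup above 0.3 N or distance of espresso_cup from where it was at the start of the episode above 0.01 m).
It fails at once if the bell is lifted, tipped or pushed away more than 30 mm (height (world z) of bell above 0.008 m or distance of bell from where it was at the start of the episode above 0.03 m or angle between bell's own z axis and vertical above 0.3 rad).
It fails at once if another drink is shifted more than 15 mm, lifted or tipped (distance of any of white_mug, round_mug, iced_left, iced_right from where it was at the start of the episode above 0.015 m or angle between any of white_mug, round_mug, iced_left, iced_right's own z axis and vertical above 0.3 rad).
It also fails if it takes over 56 s, if anything falls off the work surface, if the arm or the gripper's body presses on something with over 40 N, if the wrist force passes 120 N, or if a joint passes its speed limit or range.

## Working session

There is one attempt and no reset: what is moved stays moved. The work goes in short steps, Python scripts to look and compute and a tool call to move; the robot and the scene stay as the last step left them, time stands still between calls to the robot, and variables do not carry over. Pictures are saved under pics/ and viewed, at most 10 in all, crops included, and the job is handed in when it is done.

Besides the shell and the picture viewer there is one more tool, called after ">>>" in YAML: its name, and indented under it one key for each argument. arm_command: Moves the arm, as the interface text tells. Its arguments: {"type":"object","properties":{"plan":{"type":"array"},"gripper":{"type":"number"},"force":{"type":"number"}},"required":["plan"]}

```bash
mkdir -p pics
cat > h.py <<'E'
import numpy as np,cv2
from station import *
def pts(name,d):
    c=calibration(name);v,u=np.mgrid[0:420,0:560]
    p=np.stack([(u-c['cx'])/c['fx']*d,-(v-c['cy'])/c['fy']*d,-d],-1)
    P=np.array(c['pose']);return p@P[:3,:3].T+P[:3,3]
E
python3 - <<'E'
from h import *
for n in ['scene','top']:
    im,d=get_image(n);np.savez(f'{n}.npz',im=im,d=d,p=pts(n,d));cv2.imwrite(f'pics/{n}0.png',im)
    print({k:np.round(v,3).tolist() for k,v in calibration(n).items()})
print(get_obs())
E
```

```text
{'fx': 424.364, 'fy': 424.364, 'cx': 277.855, 'cy': 214.238, 'pose': [[-0.797, 0.43, -0.425, 0.028], [-0.604, -0.566, 0.561, 0.728], [0.0, 0.703, 0.711, 0.908], [0.0, 0.0, 0.0, 1.0]]}
{'fx': 521.706, 'fy': 521.706, 'cx': 278.909, 'cy': 218.81, 'pose': [[-0.016, 0.988, -0.152, 0.36], [-1.0, -0.02, -0.02, 0.047], [-0.023, 0.152, 0.988, 1.217], [0.0, 0.0, 0.0, 1.0]]}
{'t': 0.1, 'q': array([-1.28399964e+00,  5.33315149e-02,  1.61418011e+00,  4.11892231e-05,
        1.47601318e+00, -1.18983196e-01]), 'dq': array([-0.00014683, -0.00222289, -0.00143633,  0.00223218, -0.00016084,
       -0.00194443]), 'effort': array([-8.70412950e-04, -3.94903386e+01, -3.71364784e+01, -1.14546169e-04,
        3.89299414e-03, -1.46618640e-05]), 'tool_pos': array([ 0.24657564, -0.57371626,  0.24884672]), 'tool_rot': array([-3.07526540e+00, -6.32638828e-01,  1.90065922e-04]), 'contact_force': array([-0.37472339,  0.42773333,  0.33128342]), 'wrist_torque': array([ 0.0031299 ,  0.00315037, -0.0483736 ]), 'grip_force': 0.0, 'opening': 0.08518752398578351}
```

View pics/scene0.png

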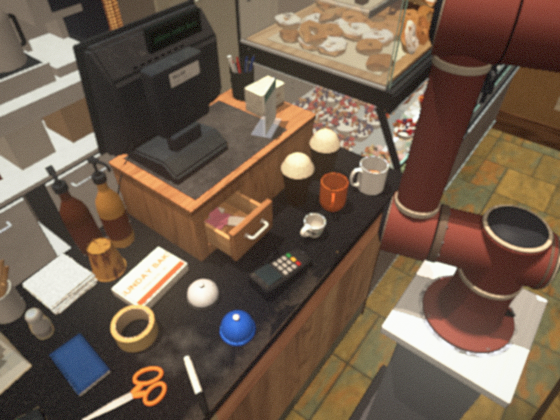

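View pics/top0.png

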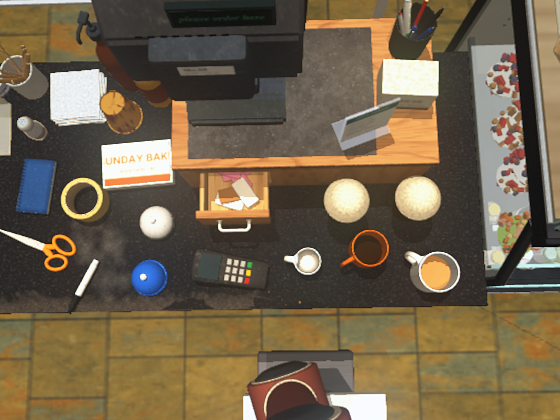

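Top view: the drawer front is at about (233,213) with its handle at (234,227). Bell candidates are the silver-white dome (157,222) and the blue dome (149,277), which is the look-alike. Cup candidates are the small white cup (307,261), the brown mug (370,250) and the white mug (435,272). I choose the silver dome and the small cup at (307,261). A card terminal lies at (230,270). I'll check the choice in a close crop.

Run:
```python
from h import *
t=np.load('top.npz');s=np.load('scene.npz')
a=cv2.resize(t['im'][170:300,120:330],None,fx=3.6,fy=3.6,interpolation=cv2.INTER_CUBIC);cv2.imwrite('pics/c0.png',a)
b=cv2.resize(s['im'][190:350,170:340],None,fx=3.5,fy=3.5,interpolation=cv2.INTER_CUBIC);cv2.imwrite('pics/c1.png',b)
for z in (t,s):
    p=z['p'];ok=z['d']>0
    def box(n,x,y,zz):
        m=ok&(p[...,0]>x[0])&(p[...,0]<x[1])&(p[...,1]>y[0])&(p[...,1]<y[1])&(p[...,2]>zz[0])&(p[...,2]<zz[1])
        q=p[m]
        if len(q): print(n,len(q),q.min(0).round(3),q.max(0).round(3),q.mean(0).round(3), q[q[:,2].argmax()].round(3))
    for n,(u,v) in dict(bell=(157,222),blue=(149,277),front=(233,213),esp=(307,261),term=(230,270),handle=(234,229)).items():
        if z is t:
            c=p[v,u];print(n,c.round(3)); globals()[n]=c
    box('bell',(bell[0]-.06,bell[0]+.06),(bell[1]-.06,bell[1]+.06),(.012,.08))
    box('belltop',(bell[0]-.06,bell[0]+.06),(bell[1]-.06,bell[1]+.06),(.05,.08))
    box('esp',(esp[0]-.06,esp[0]+.06),(esp[1]-.06,esp[1]+.06),(.01,.08))
    box('esprim',(esp[0]-.06,esp[0]+.06),(esp[1]-.06,esp[1]+.06),(.044,.06))
    box('drawer',(front[0]-.08,front[0]+.06),(front[1]-.11,front[1]+.1),(.125,.16))
    box('handle',(front[0]-.08,front[0]-.012),(front[1]-.11,front[1]+.1),(.08,.12))
    box('term',(term[0]-.07,term[0]+.07),(term[1]-.1,term[1]+.1),(.015,.1))
    box('blue',(blue[0]-.06,blue[0]+.06),(blue[1]-.06,blue[1]+.06),(.012,.08))
```

```text
bell [0.539 0.349 0.046]
blue [0.414 0.364 0.049]
front [0.541 0.165 0.141]
esp [0.447 0.008 0.006]
term [0.427 0.183 0.037]
handle [0.512 0.167 0.102]
bell 859 [0.506 0.321 0.012] [0.582 0.396 0.065] [0.541 0.354 0.039] [0.546 0.358 0.065]
belltop 63 [0.529 0.334 0.05 ] [0.564 0.371 0.065] [0.543 0.357 0.055] [0.546 0.358 0.065]
esp 532 [ 0.393 -0.048  0.01 ] [0.475 0.061 0.058] [0.447 0.014 0.033] [0.455 0.036 0.058]
esprim 205 [ 0.417 -0.02   0.044] [0.475 0.061 0.058] [0.448 0.021 0.052] [0.455 0.036 0.058]
drawer 652 [0.531 0.091 0.125] [0.549 0.245 0.146] [0.539 0.168 0.14 ] [0.54  0.171 0.146]
handle 138 [0.507 0.134 0.099] [0.528 0.202 0.11 ] [0.514 0.167 0.105] [0.509 0.177 0.11 ]
term 2292 [0.386 0.098 0.015] [0.479 0.274 0.055] [0.429 0.188 0.037] [0.452 0.246 0.055]
blue 898 [0.377 0.337 0.012] [0.452 0.411 0.065] [0.415 0.37  0.039] [0.414 0.371 0.065]
bell 681 [0.505 0.325 0.012] [0.579 0.399 0.062] [0.534 0.367 0.036] [0.544 0.362 0.062]
belltop 26 [0.533 0.351 0.05 ] [0.549 0.367 0.062] [0.542 0.361 0.057] [0.544 0.362 0.062]
esp 432 [ 0.415 -0.018  0.01 ] [0.473 0.063 0.054] [0.445 0.015 0.035] [ 0.438 -0.014  0.054]
esprim 135 [ 0.415 -0.018  0.044] [0.473 0.062 0.054] [0.446 0.02  0.049] [ 0.438 -0.014  0.054]
drawer 444 [0.53  0.092 0.125] [0.548 0.247 0.142] [0.537 0.175 0.136] [0.541 0.199 0.142]
handle 84 [0.505 0.133 0.098] [0.528 0.205 0.109] [0.513 0.171 0.103] [0.528 0.136 0.109]
term 1526 [0.385 0.102 0.015] [0.477 0.275 0.051] [0.424 0.203 0.035] [0.436 0.258 0.051]
blue 800 [0.377 0.341 0.012] [0.452 0.415 0.06 ] [0.408 0.384 0.037] [0.414 0.379 0.06 ]
```

View pics/c0.png

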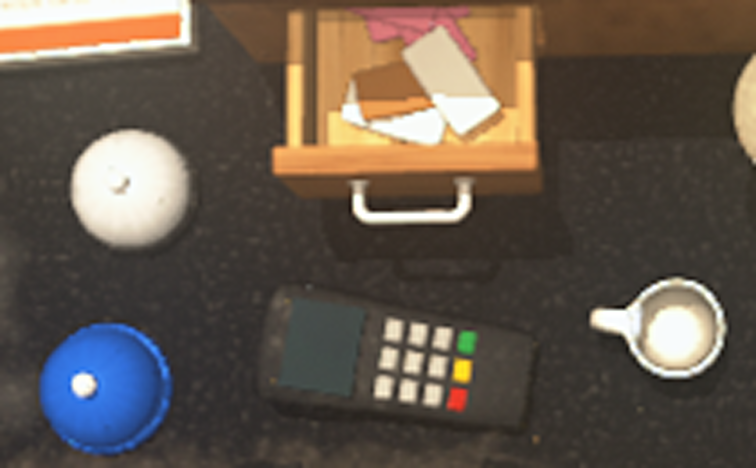

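View pics/c1.png

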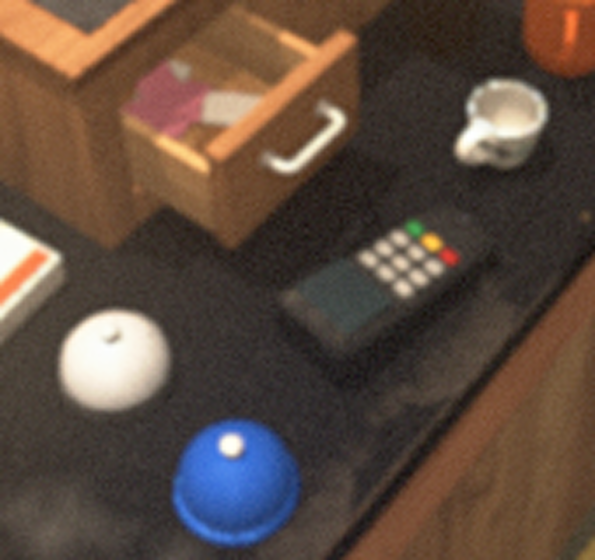

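Crops: the silver dome has its plunger at c0 (120,184). The small patterned cup, handle to the left, has its mouth at c0 (677,328). Both match the description, and the blue dome is rejected. Next I'll measure the plunger rays, plinth face and cup rim, and set up a move helper.

```bash
cat >> h.py <<'E'
from scipy.spatial.transform import Rotation as Ro
def ray(name,u,v,z):
    c=calibration(name);P=np.array(c['pose']);d=P[:3,:3]@np.array([(u-c['cx'])/c['fx'],-(v-c['cy'])/c['fy'],-1])
    return (P[:3,3]+d*(z-P[2,3])/d[2]).round(4)
def to(pos,tilt=0,yaw=0,o=None):
    "tool x ahead, z down; tilt>0 leans the fingertips ahead (along the yaw direction)"
    o=o or get_obs();R0=Ro.from_rotvec(o['tool_rot'])
    R1=Ro.from_euler('z',yaw)*Ro.from_euler('y',-tilt)*Ro.from_matrix(np.diag([1,-1,-1.]))
    return np.r_[R0.inv().apply(np.array(pos)-o['tool_pos'])*100,(R0.inv()*R1).as_rotvec()].round(3).tolist()
E
python3 - <<'E'
from h import *
print(ray('top',120+120/3.6,170+184/3.6,.06),ray('scene',170+112/3.5,190+334/3.5,.06))
print('esp',ray('top',120+677/3.6,170+328/3.6,.052),ray('scene',170+507/3.5,190+110/3.5,.052))
for n in('top','scene'):
    z=np.load(n+'.npz');p=z['p'];m=(z['d']>0)&(p[...,2]>.15)&(p[...,2]<.198)&(p[...,1]>.0)&(p[...,1]<.25)&(p[...,0]<.7)
    print(n,np.percentile(p[m],[1,10,50],axis=0).round(3))
    m=(z['d']>0)&(p[...,2]>.1)&(p[...,2]<.8)&(p[...,1]>.26)&(p[...,1]<.5)&(p[...,0]<.65)&(p[...,0]>.4)
    print(p[m].min(0) if m.any() else 0, m.sum())
print(to([.47,.168,.20],.7))
E
```

```text
[0.5391 0.3538 0.06  ] [0.5348 0.3618 0.06  ]
esp [0.4433 0.0072 0.052 ] [0.4405 0.0126 0.052 ]
top [[0.624 0.003 0.15 ]
 [0.625 0.026 0.158]
 [0.63  0.128 0.196]]
[0.62303369 0.2601564  0.10041834] 242
scene [[-0.063  0.004  0.151]
 [-0.032  0.035  0.158]
 [ 0.626  0.068  0.186]]
[0.62240191 0.26008783 0.10047746] 405
[49.805, -59.32, 5.012, -0.144, 0.69, 0.388]
```

>>> arm_command:
  plan:
    - [[49.8,-59.3,5,-0.144,0.69,0.388],[49.8,-59.3,5,-0.144,0.69,0.388],[49.8,-59.3,5,-0.144,0.69,0.388],[49.8,-59.3,5,-0.144,0.69,0.388],[49.8,-59.3,5,-0.144,0.69,0.388],[49.8,-59.3,5,-0.144,0.69,0.388],[49.8,-59.3,5,-0.144,0.69,0.388],[49.8,-59.3,5,-0.144,0.69,0.388],[49.8,-59.3,5,-0.144,0.69,0.388],[49.8,-59.3,5,-0.144,0.69,0.388],[49.8,-59.3,5,-0.144,0.69,0.388],[49.8,-59.3,5,-0.144,0.69,0.388]]
  gripper: 1

```text
t: 1.1
tool_pos: [0.4085, -0.1076, 0.2141]
tool_rot: [-2.953, 0.002, -1.067]
contact_force: [0.6, -0.6, 0.3]
opening: 0.0001
grip_force: 0.0
```

Run:
```python
from h import *
o=get_obs();print(o['tool_pos'],Ro.from_rotvec(o['tool_rot']).as_matrix().round(2).tolist(),o['q'].round(2));print(to([.47,.168,.20],.7))
```

```text
[ 0.40854684 -0.10764307  0.21409588] [[0.77, -0.0, 0.64], [-0.0, -1.0, 0.0], [0.64, -0.0, -0.77]] [-0.7  -1.01  2.51  0.48  1.13  0.78]
[3.782, -27.562, 5.056, -0.002, 0.007, -0.002]
```

>>> arm_command:
  plan:
    - [[3.8,-27.6,5,0,0,0],[3.8,-27.6,5,0,0,0],[3.8,-27.6,5,0,0,0],[3.8,-27.6,5,0,0,0],[3.8,-27.6,5,0,0,0],[3.8,-27.6,5,0,0,0],[3.8,-27.6,5,0,0,0],[3.8,-27.6,5,0,0,0],[3.8,-27.6,5,0,0,0],[3.8,-27.6,5,0,0,0]]

```text
t: 1.93
tool_pos: [0.4686, 0.1675, 0.2015]
tool_rot: [-2.954, -0.005, -1.067]
contact_force: [-0.0, 0.3, -0.4]
opening: 0.0004
grip_force: 0.0
```

Run:
```python
from h import *
o=get_obs();print(o['tool_pos'],Ro.from_rotvec(o['tool_rot']).as_matrix().round(2).tolist(),o['q'].round(2))
# tip (19 mm ahead of TCP) placed 25 mm before face, tip z .125
s,c=np.sin(.7)*.019,np.cos(.7)*.019
print(to([.50-s,.168,.127+c],.7),to([.53-s,.168,.127+c],.7),to([.63-s,.168,.127+c],.7))
```

```text
[0.46856518 0.16747105 0.20146193] [[0.77, 0.0, 0.64], [0.0, -1.0, 0.0], [0.64, 0.0, -0.77]] [ 0.29 -0.64  2.35 -0.26  0.78  1.98]
[-2.353, -0.05, 5.836, -0.002, 0.007, 0.003] [-0.046, -0.04, 7.753, -0.002, 0.007, 0.003] [7.646, -0.006, 14.144, -0.002, 0.007, 0.003]
```

>>> arm_command:
  plan:
    - [[-2.35,0,5.85,0,0,0],[-2.35,0,5.85,0,0,0],[-1.6,0,6.5,0,0,0],[-0.8,0,7.1,0,0,0],[-0.05,0,7.75,0,0,0],[0.7,0,8.4,0,0,0],[1.5,0,9.05,0,0,0],[2.25,0,9.7,0,0,0],[3.0,0,10.3,0,0,0],[3.8,0,10.95,0,0,0],[4.6,0,11.6,0,0,0],[4.6,0,11.6,0,0,0]]

```text
t: 2.93
tool_pos: [0.5802, 0.1642, 0.1439]
tool_rot: [2.952, -0.005, 1.072]
contact_force: [0.3, -0.2, 0.6]
opening: 0.0001
grip_force: 0.0
```

Run:
```python
from h import *
o=get_obs();s,c=np.sin(.7)*.019,np.cos(.7)*.019
print(o['tool_pos']+[s,0,-c],o['contact_force'],o['q'].round(2))
print(to([.626-s,.168,.127+c],.7))
im,d=get_image('scene');cv2.imwrite('pics/s1.png',cv2.resize(im[120:330,150:430],None,fx=2.5,fy=2.5))
```

```text
[0.59242202 0.16418149 0.12934689] [ 0.31720618 -0.23764054  0.56201584] [ 0.21 -0.23  2.17 -0.27  0.53  1.97]
[2.423, -0.393, 2.334, 0.002, 0.003, -0.003]
```

View pics/s1.png

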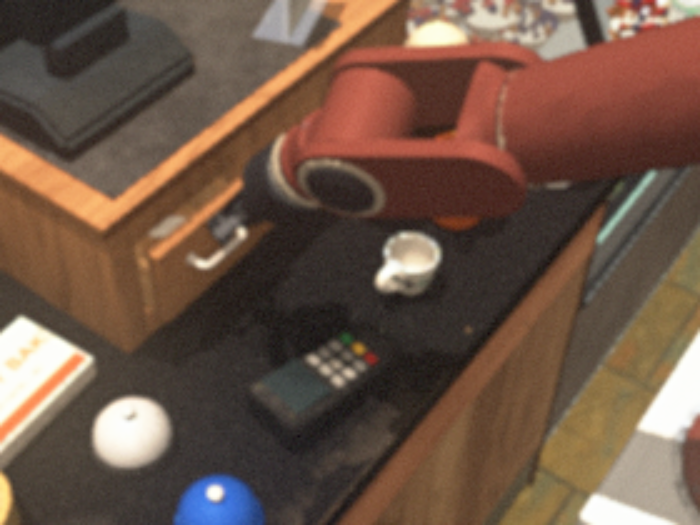

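The picture shows the fingertips on the bare face above the handle, crop (235,225), with the drawer about 3 cm from shut. I'll keep pushing, slower.

>>> arm_command:
  plan:
    - [[0.5,0,0.4,0,0,0],[1.0,0,0.9,0,0,0],[1.4,0,1.35,0,0,0],[1.7,0,1.65,0,0,0],[2.0,0,1.95,0,0,0],[2.2,0,2.15,0,0,0],[2.4,0,2.3,0,0,0],[2.4,0,2.3,0,0,0]]

```text
t: 3.65
tool_pos: [0.6112, 0.1678, 0.1402]
tool_rot: [-2.955, -0.003, -1.066]
contact_force: [-11.3, -1.8, 6.5]
opening: 0.0002
grip_force: 5.9
```

Run:
```python
from h import *
o=get_obs();s,c=np.sin(.7)*.019,np.cos(.7)*.019
print(o['tool_pos']+[s,0,-c],o['contact_force'])
print(to([.632-s,.168,.127+c],.7))
```

```text
[0.62346369 0.16778168 0.12568644] [-11.27616951  -1.8252693    6.52460955]
[0.741, -0.02, 0.444, -0.001, 0.008, 0.002]
```

>>> arm_command:
  plan:
    - [[0.15,0,0.13,0,0,0],[0.3,0,0.25,0,0,0],[0.3,0,0.25,0,0,0],[0.3,0,0.25,0,0,0],[0.3,0,0.25,0,0,0]]

```text
t: 4.07
tool_pos: [0.6118, 0.1678, 0.1399]
tool_rot: [2.957, 0.003, 1.055]
contact_force: [-52.5, -4.9, 31.7]
opening: 0.0001
grip_force: 25.8
```

Run:
```python
from h import *
o=get_obs()
print(to([.52,.168,.2],.7), to([.54,.3,.25],0))
```

```text
[-3.306, -0.014, -10.465, 0.001, 0.015, 0.002] [1.437, -13.201, -13.08, 0.002, -0.685, 0.002]
```

Hard stop: the force jumped to 52 N with no travel. I'll back away.

>>> arm_command:
  plan:
    - [[0,0,0,0,0,0],[-1,0,-1.5,0,0,0],[-3.3,0,-10.5,0,0,0],[-3.3,0,-10.5,0,0,0],[-3.3,0,-10.5,0,0,0],[-3.3,0,-10.5,0,0,0],[-3.3,0,-10.5,0,0,0]]

```text
t: 4.65
tool_pos: [0.5234, 0.1678, 0.2008]
tool_rot: [-2.951, -0.004, -1.072]
contact_force: [-0.0, -0.1, 0.4]
opening: -0.0001
grip_force: 0.0
```

Run:
```python
from h import *
o=get_obs();print(o['tool_pos'],o['contact_force'])
z={}
im,d=get_image('scene');p=pts('scene',d)
m=(d>0)&(p[...,2]>.11)&(p[...,2]<.132)&(p[...,1]>.1)&(p[...,1]<.24)&(p[...,0]<.7)&(p[...,0]>.56)
print(m.sum(),np.percentile(p[m][:,0],[5,50,95]))
m=(d>0)&(p[...,2]>.15)&(p[...,2]<.19)&(p[...,1]>.1)&(p[...,1]<.24)&(p[...,0]<.7)&(p[...,0]>.56)
print(m.sum(),np.percentile(p[m][:,0],[5,50,95]))
print(to([.54,.358,.17],.25))
```

```text
[0.52341256 0.16779985 0.20080711] [-0.00634844 -0.0771928   0.36433242]
235 [0.62661089 0.62803008 0.62992989]
394 [0.62334847 0.62815673 0.63052015]
[-0.576, -19.047, 3.362, -0.001, -0.445, 0.002]
```

The drawer face is flush with the plinth (both at x = 0.628). Now over the bell, pointing straight down.

Run:
```python
from h import *
print(to([.54,.358,.15],0))
```

```text
[-1.857, -19.047, 4.899, -0.001, -0.695, 0.002]
```

>>> arm_command:
  plan:
    - [[-1.85,-19,4.9,0,-0.695,0],[-1.85,-19,4.9,0,-0.695,0],[-1.85,-19,4.9,0,-0.695,0],[-1.85,-19,4.9,0,-0.695,0],[-1.85,-19,4.9,0,-0.695,0],[-1.85,-19,4.9,0,-0.695,0],[-1.85,-19,4.9,0,-0.695,0],[-1.85,-19,4.9,0,-0.695,0],[-1.85,-19,4.9,0,-0.695,0],[-1.85,-19,4.9,0,-0.695,0]]

```text
t: 5.53
tool_pos: [0.5394, 0.3566, 0.1501]
tool_rot: [3.141, 0.002, 0.001]
contact_force: [0.3, 0.6, 0.6]
opening: -0.0002
grip_force: 0.0
```

Run:
```python
from h import *
o=get_obs();print(o['tool_pos'],o['contact_force']);print(to([.54,.358,.09],0))
im,d=get_image('scene');cv2.imwrite('pics/s2.png',cv2.resize(im[200:350,130:330],None,fx=3.5,fy=3.5))
```

```text
[0.53939596 0.35658952 0.15006145] [0.28092234 0.57090149 0.61249215]
[0.058, -0.142, 6.006, 0.0, -0.0, 0.001]
```

View pics/s2.png

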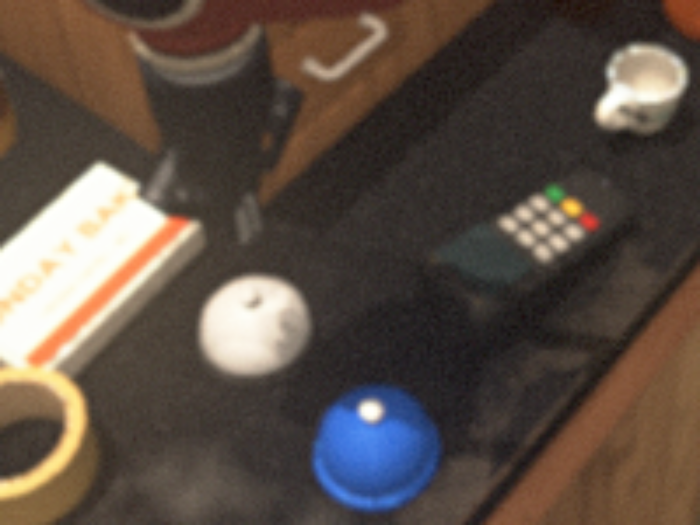

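The picture shows the fingertips at crop (247,235), straight above the plunger (252,298). I'll descend, then press in small steps.

>>> arm_command:
  plan:
    - [[0.1,-0.15,3,0,0,0],[0.1,-0.15,5,0,0,0],[0.1,-0.15,6,0,0,0],[0.1,-0.15,6.5,0,0,0],[0.1,-0.15,6.7,0,0,0],[0.1,-0.15,6.9,0,0,0],[0.1,-0.15,7.0,0,0,0],[0.1,-0.15,7.1,0,0,0],[0.1,-0.15,7.2,0,0,0],[0.1,-0.15,7.2,0,0,0]]

```text
t: 6.42
tool_pos: [0.5414, 0.3592, 0.0791]
tool_rot: [-3.141, -0.003, -0.002]
contact_force: [0.3, -0.3, 0.7]
opening: -0.0002
grip_force: 0.4
```

>>> arm_command:
  plan:
    - [[0,0,0.1,0,0,0],[0,0,0.2,0,0,0],[0,0,0.3,0,0,0],[0,0,0.3,0,0,0]]

```text
t: 6.75
tool_pos: [0.5415, 0.3592, 0.0764]
tool_rot: [-3.141, -0.003, -0.002]
contact_force: [-1.0, -0.2, 6.0]
opening: -0.0001
grip_force: 2.8
```

>>> arm_command:
  plan:
    - [[0,0,0.06,0,0,0],[0,0,0.06,0,0,0],[0,0,0.06,0,0,0]]

```text
t: 7.0
tool_pos: [0.5415, 0.3593, 0.0762]
tool_rot: [-3.141, -0.003, -0.002]
contact_force: [-1.4, -1.1, 6.5]
opening: -0.0001
grip_force: 3.1
```

Run:
```python
from h import *
o=get_obs();print(o['contact_force'],o['tool_pos']);print(to([.541,.359,.2],0),to([.444,.0105,.20],0))
```

```text
[-1.39570588 -1.0715659   6.48689658] [0.54152384 0.35925583 0.0761577 ]
[-0.037, 0.016, -12.384, -0.001, -0.001, 0.002] [-9.813, 34.844, -12.424, -0.001, -0.001, 0.002]
```

The spring reads 6.5 N, about 3 mm of travel, so the bell is rung. Now up and over to the cup.

>>> arm_command:
  plan:
    - [[0,0,-3,0,0,0],[0,0,-7,0,0,0],[0,0,-11,0,0,0],[-9.8,34.8,-12.4,0,0,0],[-9.8,34.8,-12.4,0,0,0],[-9.8,34.8,-12.4,0,0,0],[-9.8,34.8,-12.4,0,0,0],[-9.8,34.8,-12.4,0,0,0],[-9.8,34.8,-12.4,0,0,0],[-9.8,34.8,-12.4,0,0,0],[-9.8,34.8,-12.4,0,0,0],[-9.8,34.8,-12.4,0,0,0]]

```text
t: 8.0
tool_pos: [0.4423, 0.0083, 0.1984]
tool_rot: [3.141, 0.001, -0.001]
contact_force: [-0.2, -0.6, 0.1]
opening: -0.0001
grip_force: 0.0
```

Run:
```python
from h import *
o=get_obs();print(o['contact_force'],o['tool_pos'],o['q'].round(2));print(to([.444,.0105,.116],0))
im,d=get_image('scene');p=pts('scene',d);cv2.imwrite('pics/s3.png',cv2.resize(im[130:330,170:430],None,fx=2.8,fy=2.8))
m=(d>0)&(abs(p[...,0]-.445)<.06)&(abs(p[...,1]-.012)<.06)&(p[...,2]>.044)&(p[...,2]<.06);print(p[m].min(0),p[m].max(0))
m=(d>0)&(abs(p[...,0]-.54)<.06)&(abs(p[...,1]-.358)<.06)&(p[...,2]>.05)&(p[...,2]<.07);print(p[m].mean(0),p[m].max(0))
```

```text
[-0.16083942 -0.58615472  0.10438106] [0.44227081 0.00834348 0.1983917 ] [-0.15 -0.37  2.08 -0.    1.44  1.42]
[0.176, -0.22, 8.239, 0.001, 0.0, 0.001]
[ 0.41410972 -0.01724359  0.04411235] [0.47419633 0.06238293 0.05549123]
[0.54246553 0.36061681 0.05730634] [0.54829079 0.36627006 0.06053993]
```

View pics/s3.png

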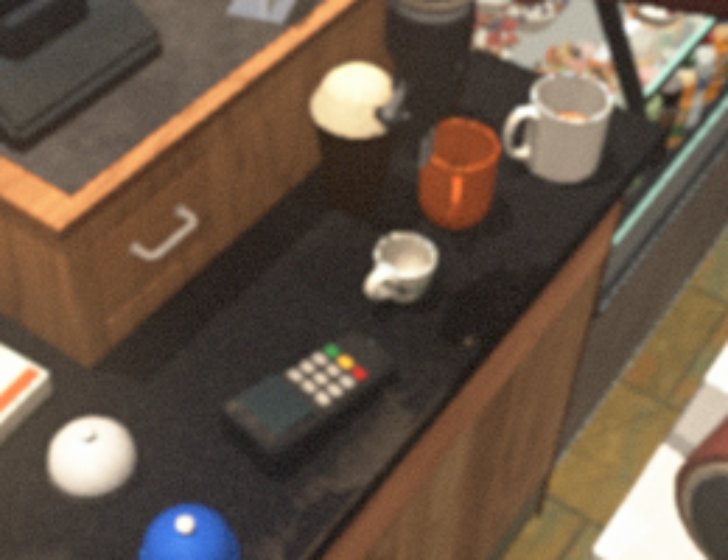

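The drawer is shut, the bell stands in its place, and the fingers (above crop (405,250)) are over the untouched cup. I'll lower to about 6 cm above the rim and hold.

>>> arm_command:
  plan:
    - [[0.15,-0.2,2.5,0,0,0],[0.15,-0.2,5,0,0,0],[0.15,-0.2,7,0,0,0],[0.15,-0.2,8.5,0,0,0],[0.15,-0.2,8.8,0,0,0],[0.15,-0.2,8.8,0,0,0],[0.15,-0.2,8.8,0,0,0],[0.15,-0.2,8.8,0,0,0],[0.15,-0.2,8.8,0,0,0],[0.15,-0.2,8.8,0,0,0],[0.15,-0.2,8.8,0,0,0],[0.15,-0.2,8.8,0,0,0]]

```text
t: 9.05
tool_pos: [0.4455, 0.0127, 0.1113]
tool_rot: [-3.141, -0.003, -0.001]
contact_force: [0.1, 1.2, -0.6]
opening: -0.0001
grip_force: 0.0
```

>>> arm_command:
  plan:
    - [[0,0,0,0,0,0],[0,0,0,0,0,0],[0,0,0,0,0,0],[0,0,0,0,0,0],[0,0,0,0,0,0],[0,0,0,0,0,0],[0,0,0,0,0,0],[0,0,0,0,0,0],[0,0,0,0,0,0],[0,0,0,0,0,0],[0,0,0,0,0,0],[0,0,0,0,0,0]]

```text
t: 10.05
tool_pos: [0.4452, 0.0127, 0.1108]
tool_rot: [-3.141, -0.003, -0.0]
contact_force: [-0.1, -0.3, 0.1]
opening: 0.0001
grip_force: 0.0
```

>>> arm_command:
  plan:
    - [[0,0,0,0,0,0],[0,0,0,0,0,0],[0,0,0,0,0,0],[0,0,0,0,0,0],[0,0,0,0,0,0],[0,0,0,0,0,0],[0,0,0,0,0,0],[0,0,0,0,0,0],[0,0,0,0,0,0],[0,0,0,0,0,0],[0,0,0,0,0,0],[0,0,0,0,0,0]]

```text
t: 11.05
tool_pos: [0.4452, 0.0127, 0.1108]
tool_rot: [-3.141, -0.003, -0.0]
contact_force: [0.1, 0.1, -0.5]
opening: 0.0001
grip_force: 0.0
```

>>> arm_command:
  plan:
    - [[0,0,0,0,0,0],[0,0,0,0,0,0],[0,0,0,0,0,0],[0,0,0,0,0,0],[0,0,0,0,0,0],[0,0,0,0,0,0],[0,0,0,0,0,0],[0,0,0,0,0,0]]

```text
t: 11.72
tool_pos: [0.4452, 0.0127, 0.1108]
tool_rot: [-3.141, -0.003, -0.0]
contact_force: [0.8, -0.6, 0.6]
opening: -0.0
grip_force: 0.0
```

Run:
```python
from h import *
o=get_obs();print(o['t'],o['tool_pos'],o['contact_force'])
im,d=get_image('scene');cv2.imwrite('pics/s4.png',cv2.resize(im[130:330,170:430],None,fx=2.8,fy=2.8))
```

```text
11.7167 [0.44518514 0.0127408  0.11082291] [ 0.80640364 -0.63181863  0.62047124]
```

View pics/s4.png

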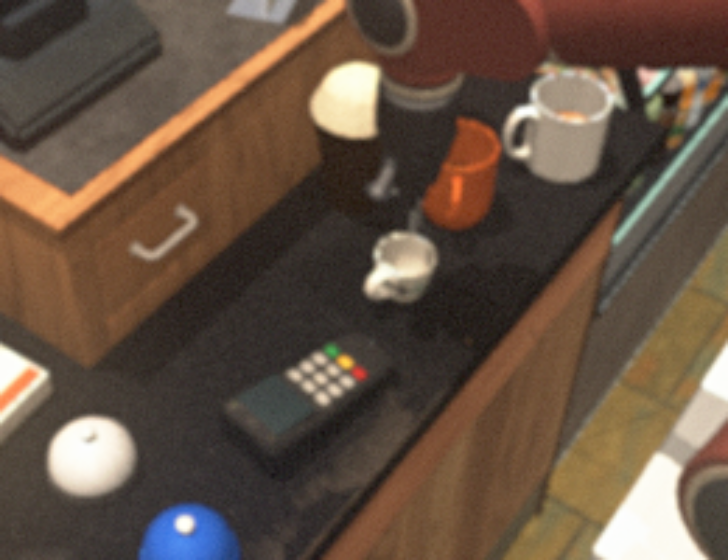

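The fingertips at crop (412,225) hang over the cup's mouth (407,250), and nothing else has moved. I'm handing in.

```bash
python3 -c "
from station import *
print(finish_job())"
```

```text
the job is handed in; nothing more can be done
None
```

I handed the job in: drawer pushed shut, then bell rung (about 3 mm by its spring force), then the arm held still for over two seconds pointing down at the espresso cup, fingertips about 4 cm above its rim; the station returned no verdict.

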